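# Hook the test probe onto the light-up plinth's contact pin

### The arm

A 6-joint arm with a two-finger parallel gripper is mounted at the origin on the work surface. World frame = base frame: x ahead of the robot, y to its left, z up, the work surface at z = 0. Lengths are in m, angles in rad, forces in N, time in s.
With the tool pointing down it reaches from about 0.4 to 0.825 m from the base axis. Payload 7 kg.
Tool frame: the origin (TCP) lies at the very end of the fingers, on their centre line; the grasp point (between the pads) lies 19 mm behind it (tcp_to_grasp is the distance from the TCP to the grasp point, in m); x points along the fingers, z is the direction in which the jaws open and shut, and the axes are right-handed (so a half turn about x gives the same grasp; the last joint's range is limited). The gripper opens to 88 mm and grips with 3 to 60 N. Pads are 19 mm wide; open, the fingers measure 130 mm over their backs; the gripper's body (78 mm by 193 mm) begins 47 mm behind the grasp point.
Start: joints at [-1.01, 0.359, 0.012, 0, -1.224, -0.288], TCP at [0.182, -0.65, 0.227] pointing down, gripper open.
Joint ranges: [-3.07, 3.07], [-1.43, 2.12], [-1.02, 1.25], [-3.03, 1.67], [-3.05, -0], [-3.03, 3.03]. Speed limits (rad/s): [2.39, 2.39, 3.01, 3.14, 3.14, 3.14].

### API

Orientations are given as [roll, pitch, yaw] about the fixed x, y, z axes, in that order (R = Rz(yaw) Ry(pitch) Rx(roll)).
In Python, from station import get_state, grab_frame, job_done, tcp_to_grasp gives the robot as it stands. The module is installed in compiled form; this text tells all that it offers.
- The arm moves only by the shell command python3 -m crank 'ROWS' [FORCE]. ROWS is JSON, a list of rows, each a list of 7 numbers: the shift along the tool's x, y, z in m, then the turn, a rotation vector about the tool's x, y, z in rad, then the opening, from 0 (shut) to 1 (fully open). In form: [[x, y, z, wx, wy, wz, fingers], ...]. A call has 1 to 10 rows; each row is the pose to reach, as a shift and turn from the pose commanded when the call began, along the tool's axes at that moment; what a row does not reach only later rows make up. A row lasts 1/8 s, in which the tool goes at most 62.5 mm and 10.7 degrees, less where a joint would pass 70% of its speed; a pose out of reach is approached as far as the arm can. A call with a gripper value outside its range is refused whole. The fingers move at their own pace and stop on an object; FORCE is the grip in N (left out, the last holds). Time passes only in rows, so rows that repeat a pose let the fingers close. It gives the time, the measured TCP pose, the force and the opening at its end, in the units of the state.
- get_state(): the state, without advancing time (a new reading comes with each control period).
- grab_frame(name): name is "side" or "top"; returns a dict with "pixels" (384x512x3 uint8, red, green, blue), "vfov" (degrees; the focal length in pixels is half the picture's height over the tangent of half this angle, whatever the lens; pixels are square), "cx", "cy" (the principal point, pixels), "extrinsics" (4x4, takes a point from world to camera coordinates). Camera axes: x right, y up, looking along -z (the intrinsics and any distortion apply to the point x, -y, -z); pixel columns grow to the right and rows downward; lengths in m; the calibration is good to about 2 mm. A picture is of the moment at which its call begins. There is no depth.
- job_done(): hands the job in, once; it reports no verdict.
The state is a dict: "t": time; "q": joint angles; "qd": joint speeds; "joint_efforts": joint torques, N m; "eef_pos": TCP position; "ee_rot": TCP orientation; "force": force on the tool from outside, world axes, zero at the start; "moment": the same for the moment, N m; "width": finger opening in m.
Only numpy, scipy, OpenCV 4.12 (cv2) and the standard library are available. Lean on these libraries where they do the work, as an engineer would, in place of code of your own. Each camera call takes 0.05 s, during which the arm holds its last target.

### The job

Put the light-up display plinth on test: press the test jig's sprung plunger all the way down so that its hook comes out below the pin, and, keeping it pressed, slide the probe along its rail until you feel the hook's shank just touch the plinth's contact pin. Then let the plunger come up so that the hook draws home on the pin, and let go with the pin held in the hook. Be gentle with the pin (it is thin and bends under a hard push), do not touch the plinth or pin with the gripper, and leave everything else on the counter where it is.

Things in the scene. Friction and masses are not known exactly. Their poses are not given: they have to be found in the camera images.
- jig: Test jig fixed to the counter: plate 240 x 320 x 10 mm. Origin on the counter below the hook's line of travel, half-way along the rail. y axis = the rail's direction and the way the hook opens; z up. The rail (290 mm along y, top 93 mm up) lies 35 mm to the -x side of the hook's line on two end posts 102 mm high at y = -145 and +145 mm.
- carriage: Black probe carriage, 64 x 34 (y) x 30 mm, top 100 mm up, slides on the rail with about 1.5 N of friction and stays where left. Carries an upright 16 mm barrel, top 120 mm up. Origin at counter height below the barrel's axis. Starts 60 to 90 mm to the -y side (jig axes) of the jig's origin, can go to 70 mm on the +y side. No need to touch it: it follows the plunger.
- probe (a joint): How far the sprung plunger is pressed straight down, m: 0 = up (hook drawn in), 0.022 = fully down (hook out, hard stop). The spring pushes back with about 3 N at 0 and 8 N fully down, plus 60 N per m/s of drag. Let go, it rests at 0.012 with the pin home in the hook's mouth, at 0.016 if only the hook's tip is caught under the pin, at 0 with nothing caught.
- knob (a point): Centre of the plunger's black round knob, 24 mm diameter, 26 mm tall, 157 mm above the counter when up; it moves down with the plunger and along the rail with the carriage. Knob, shank and hook are one piece: gripping or pushing the knob moves them all. Below the knob come 24 mm of thin stem, then the barrel.
- hook_mouth (a point): Middle of the J hook's mouth, on top of its lip: 95 mm below and 7.5 mm to the +y side (jig axes) of the knob's centre. Shank 6 mm thick on the knob's axis; lip 4 mm thick towards +y; mouth 9 mm wide; upturned tip 4 mm high, ending 15 mm from the knob's axis. Drawn in, the hook passes 2 mm above the pin; fully out, its tip passes 6 mm below it; in between it hits it.
- plinth: Light-up display plinth clamped on the jig's plate: black box with white top, 100 x 180 x 30 mm, top 40 mm above the counter; axes as the jig's, origin at the centre of its underside. It carries the contact pin: a level brass pin 6 mm diameter along x, sticking out 54 mm beyond the plinth's edge across the hook's line, axis 53 mm above the counter.
- pin_slot (a point): Middle of the pin's range, on the hook's line at the pin's height. The pin itself stands anywhere from 20 mm before to 20 mm beyond it along the jig's y axis: not measured, to be felt or seen. The shank touches the pin when the knob's axis is 6 mm to the -y side of the pin's axis. The pin gives sideways 1 mm per 6 N, is rigid up and down, and is bent by more than 12 N from the hook.
- rocket: Toy rocket 85 mm tall standing loose on the plinth; origin at the centre of its foot. Not to be disturbed.
- screwdriver: Screwdriver about 150 mm long lying in front of the jig. Not to be disturbed.
- cell: Battery cell, 16 mm diameter, 50 mm long, lying beside the jig. Not to be disturbed.

How it is judged:
On the way:
1. the plunger is pressed down (over 18 mm) so that the hook is out (value of joint probe above 0.018 m), for 0.1 s.
At the end, for the whole second after the job is handed in: The plunger is let go and at rest between 10 and 14.5 mm down, held there by the pin lying in the hook's mouth (hook and pin pressing together with over 1 N), and the carriage is still (value of joint probe between 0.01 and 0.0145 m and contact force between carriage and plinth above 1 N and linear speed of carriage below 0.005 m/s); the robot touches nothing.
It fails at once if the hook pushes the pin with more than 12 N (contact force between carriage and plinth above 12 N).
It fails at once if the robot touches the plinth or its pin (contact force between any of the arm, the fingers and plinth above 1 N).
It fails at once if a bystander is disturbed (moved over 25 mm) (distance of any of rocket, screwdriver, cell from where it was at the start of the episode above 0.025 m).
It also fails if it takes over 40 s, if anything falls off the work surface, if the arm or the gripper's body presses on something with over 40 N, if the wrist force passes 120 N, or if a joint passes its speed limit or range.

## Working session

There is one attempt and no reset: what is moved stays moved. The work goes in short steps, Python scripts to look and compute and a shell command to move; the robot and the scene stay as the last step left them, time stands still between calls to the robot, and variables do not carry over. Pictures are saved under pics/ and viewed, and the job is handed in when it is done.

```bash
mkdir -p pics; ls
cat > h.py <<'E'
import numpy as np,cv2
from station import get_state, grab_frame, job_done, tcp_to_grasp
def save(n,f):
    cv2.imwrite(f'pics/{n}.png',f['pixels'][:,:,::-1]); np.savez(f'pics/{n}.npz',**f)
def load(n): return dict(np.load(f'pics/{n}.npz'))
def cam(f):
    f0=192/np.tan(np.radians(float(f['vfov']))/2); return f0,float(f['cx']),float(f['cy']),np.array(f['extrinsics'])
def proj(f,p):
    k,cx,cy,E=cam(f); c=E[:3,:3]@np.array(p)+E[:3,3]; return np.array([cx+k*c[0]/-c[2], cy-k*c[1]/-c[2]])
def ray(f,u,v):
    k,cx,cy,E=cam(f); d=np.array([(u-cx)/k,-(v-cy)/k,-1]); R=E[:3,:3]; return -R.T@E[:3,3], R.T@d
def atz(f,u,v,z):
    o,d=ray(f,u,v); return o+d*(z-o[2])/d[2]
def crop(n,x0,y0,x1,y1,s,out):
    im=cv2.imread(f'pics/{n}.png')[y0:y1,x0:x1]; cv2.imwrite(f'pics/{out}.png',cv2.resize(im,None,fx=s,fy=s,interpolation=cv2.INTER_CUBIC))
E
python3 - <<'E'
from h import *
for n in('top','side'):
    f=grab_frame(n); save(n+'0',f); print(n,f.keys(),f['vfov'],f['cx'],f['cy'],np.array(f['extrinsics']).round(3), {k:v for k,v in f.items() if k not in('pixels','extrinsics')})
print(get_state(),tcp_to_grasp)
E
```

```text
pics
top dict_keys(['pixels', 'vfov', 'cx', 'cy', 'extrinsics']) 56.036587308680694 260.21645150287736 195.09061721666492 [[-0.09  -0.996  0.001  0.028]
 [ 0.97  -0.088  0.227 -0.598]
 [-0.226  0.021  0.974 -0.68 ]
 [ 0.     0.     0.     1.   ]] {'vfov': 56.036587308680694, 'cx': 260.21645150287736, 'cy': 195.09061721666492}
side dict_keys(['pixels', 'vfov', 'cx', 'cy', 'extrinsics']) 55.52359342683303 255.4303680303369 194.97923361209925 [[ 0.785 -0.619 -0.019 -0.473]
 [ 0.368  0.442  0.818 -0.3  ]
 [-0.498 -0.649  0.575 -0.514]
 [ 0.     0.     0.     1.   ]] {'vfov': 55.52359342683303, 'cx': 255.4303680303369, 'cy': 194.97923361209925}
{'t': 0.1, 'q': array([-1.00990453e+00,  3.59312681e-01,  1.11703636e-02, -2.75879996e-04,
       -1.22412880e+00, -2.88071311e-01]), 'qd': array([ 0.00011673, -0.00257779,  0.00310987,  0.00263687,  0.00155094,
       -0.00145236]), 'joint_efforts': array([-2.00600945e-03, -5.84162772e+01,  2.93751884e+01,  7.01561853e+00,
        1.01295396e-02, -5.31374019e-05]), 'eef_pos': array([ 0.18170543, -0.64963267,  0.2257326 ]), 'ee_rot': array([0.1140101 , 1.5692989 , 1.95753299]), 'force': array([-0.85491428,  0.31918935, -0.31422189]), 'moment': array([0.03298524, 0.02701173, 0.07687149]), 'width': 0.08728291244782883} 0.0188
```

View pics/top0.png

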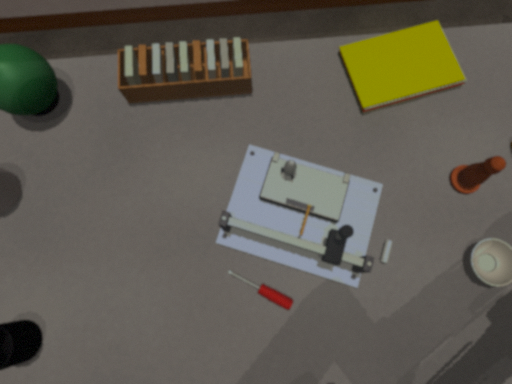

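View pics/side0.png

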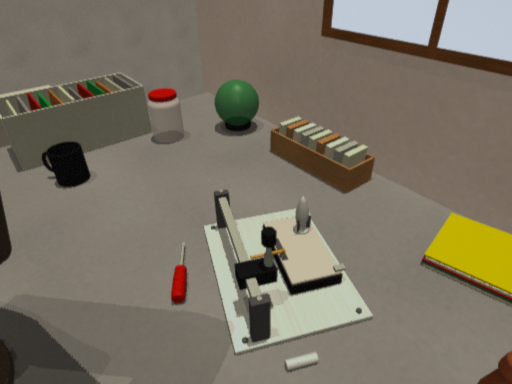

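Run:
```python
from h import *
crop('top0',210,140,400,290,4,'top0c'); crop('side0',190,170,380,350,4,'side0c')
```

```text
(no output)
```

View pics/top0c.png

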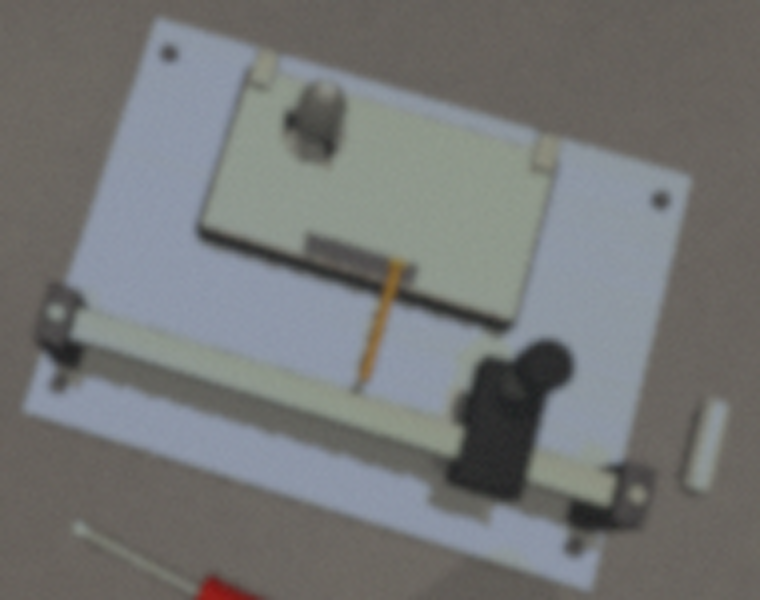

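View pics/side0c.png

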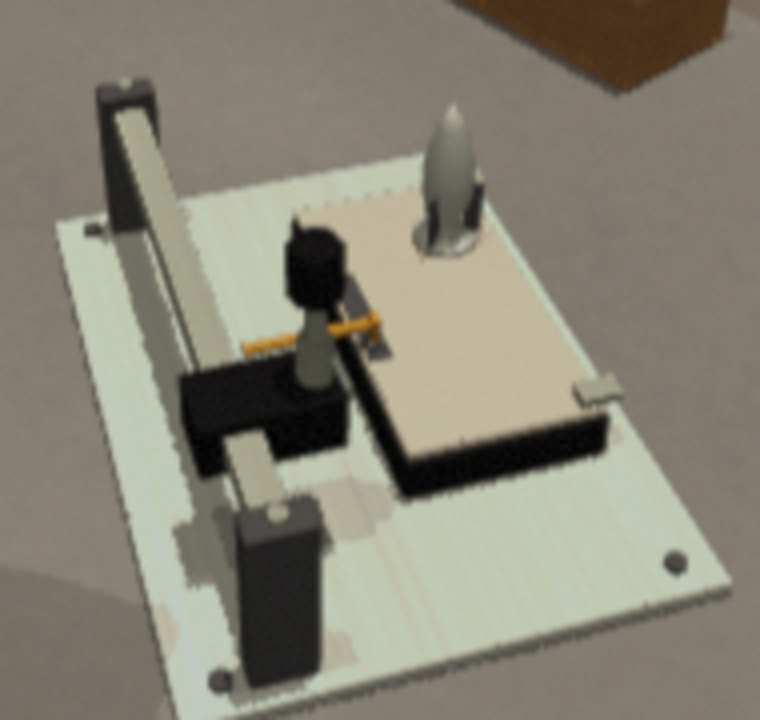

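Run:
```python
from h import *
t=load('top0'); s=load('side0')
def c(x,y): return 210+x/4,140+y/4
def d(x,y): return 190+x/4,170+y/4
A=atz(t,*c(57,312),.102);B=atz(t,*c(637,494),.102)
print('posts',A,B,np.linalg.norm(A-B))
A2=atz(s,*d(127,84),.102);B2=atz(s,*d(278,512),.102)
print('side',A2,B2,np.linalg.norm(A2-B2))
for (P,Q) in((A,B),(A2,B2)):
    e=(P-Q)/np.linalg.norm(P-Q); ex=np.array([e[1],-e[0],0]); O=(P+Q)/2+.035*ex; O[2]=0
    print('yaw',np.degrees(np.arctan2(e[1],e[0]))-90,'O',O)
    for n,p in(('knob top',atz(t,*c(546,365),.170)),('knobside',atz(s,*d(315,265),.157)),('pinbaseT',atz(t,*c(397,263),.053)),('pintipT',atz(t,*c(365,380),.053)),('pintipS',atz(s,*d(245,350),.053)),('pinbaseS',atz(s,*d(378,325),.053))):
        print(n,p,'jig',(p-O)@ex,(p-O)@e)
# triangulate knob
def tri(r1,r2):
    (o1,d1),(o2,d2)=r1,r2; M=np.c_[d1,-d2]; x=np.linalg.lstsq(M,o2-o1,rcond=None)[0]; a=o1+d1*x[0];b=o2+d2*x[1]; return (a+b)/2,np.linalg.norm(a-b)
print(tri(ray(t,*c(365,380)),ray(s,*d(245,350))))
print(tri(ray(t,*c(397,263)),ray(s,*d(378,325))))
print('plate',[atz(t,*c(*p),.01).round(3) for p in((158,18),(692,178),(592,592),(22,410))])
```

```text
posts [0.55148474 0.04866976 0.102     ] [ 0.43954207 -0.21936252  0.102     ] 0.2904693901067405
side [0.5531668  0.04839852 0.102     ] [ 0.4404922  -0.21778888  0.102     ] 0.2890524097102305
yaw -22.667668675911372 O [ 0.52780985 -0.09883487  0.        ]
knob top [ 0.49693651 -0.16811252  0.17      ] jig -0.001789961141140356 -0.07582448062396716
knobside [ 0.49795614 -0.17012714  0.157     ] jig -7.268102679555485e-05 -0.0772905305216967
pinbaseT [ 0.57002408 -0.12720651  0.053     ] jig 0.049887436368027685 -0.00991134431636373
pintipT [ 0.51028071 -0.10327642  0.053     ] jig -0.014463409469184636 -0.010853946870897845
pintipS [ 0.51109217 -0.10477406  0.053     ] jig -0.013137462778110006 -0.011923178612388948
pinbaseS [ 0.56921994 -0.13130625  0.053     ] jig 0.05072539505486298 -0.014004310301427975
yaw -22.94247938208167 O [ 0.52906088 -0.09833842  0.        ]
knob top [ 0.49693651 -0.16811252  0.17      ] jig -0.002384810917228917 -0.07677703335606612
knobside [ 0.49795614 -0.17012714  0.157     ] jig -0.0006605188919771973 -0.07823482974288089
pinbaseT [ 0.57002408 -0.12720651  0.053     ] jig 0.04897585080665256 -0.010616793192427879
pintipT [ 0.51028071 -0.10327642  0.053     ] jig -0.015369733800749836 -0.01186803300641245
pintipS [ 0.51109217 -0.10477406  0.053     ] jig -0.014038673969584284 -0.012930892766889527
pinbaseS [ 0.56921994 -0.13130625  0.053     ] jig 0.04983343108374629 -0.014705692969149664
(array([ 0.51101219, -0.10373246,  0.05200242]), np.float64(0.0013943521622391633))
(array([ 0.57134242, -0.12816262,  0.04911385]), np.float64(0.0013176183123887841))
plate [array([ 0.734, -0.014,  0.01 ]), array([ 0.612, -0.306,  0.01 ]), array([ 0.393, -0.215,  0.01 ]), array([0.516, 0.079, 0.01 ])]
```

```bash
cat >> h.py <<'E'
from scipy.spatial.transform import Rotation as Ro
yawj=np.radians(-22.8)
EY=np.array([-np.sin(yawj),np.cos(yawj),0]); EX=np.array([EY[1],-EY[0],0])
O=np.array([.5284,-.0986,0])
def Rt(st): return Ro.from_euler('xyz',st['ee_rot']).as_matrix()
def plan(target,sgn=1):
    st=get_state(); R=Rt(st); x=np.array([0,0,-1.]); z=sgn*EY; y=np.cross(z,x); T=np.c_[x,y,z]
    print('shift',(R.T@(np.array(target)-st['eef_pos'])).round(4),'rotvec',Ro.from_matrix(R.T@T).as_rotvec().round(4))
def rep():
    st=get_state(); p=st['eef_pos']; f=st['force']; print('t',round(st['t'],2),'jig',((p-O)@EX).round(4),((p-O)@EY).round(4),p[2].round(4),'F jig',(f@EX).round(2),(f@EY).round(2),f[2].round(2),'w',round(st['width'],4)); print(Rt(st).round(3).tolist(), st['q'].round(2))
E
python3 - <<'E'
from h import *
k=O+EY*(-.0768)+EX*-.001;print(k)
k[2]=.226
plan(k,1);plan(k,-1); rep()
E
```

```text
[ 0.49771694 -0.16901157  0.        ]
shift [ 2.000e-04 -4.338e-01  3.777e-01] rotvec [ 0.6707  0.0014 -0.0007]
shift [ 2.000e-04 -4.338e-01  3.777e-01] rotvec [-2.4709e+00  9.0000e-04  1.8000e-03]
t 0.1 jig -0.1061 -0.6423 0.2257 F jig -0.91 -0.04 -0.31 w 0.0873
[[-0.001, -0.963, -0.269], [0.001, -0.269, 0.963], [-1.0, 0.0, 0.001]] [-1.01  0.36  0.01 -0.   -1.22 -0.29]
```

```bash
python3 -m crank '[[0,-0.04,0.035,0.06,0,0,1],[0,-0.085,0.075,0.13,0,0,1],[0,-0.13,0.113,0.2,0,0,1],[0,-0.175,0.152,0.27,0,0,1],[0,-0.22,0.191,0.34,0,0,1],[0,-0.265,0.23,0.41,0,0,1],[0,-0.31,0.27,0.48,0,0,1],[0,-0.355,0.309,0.55,0,0,1],[0,-0.40,0.348,0.62,0,0,1],[0,-0.4338,0.3777,0.6707,0,0,1]]' 40
python3 - <<'E'
from h import *
rep();k=O+EY*(-.0768)+EX*-.001;k[2]=.226; plan(k)
for n in('top','side'): save(n+'1',grab_frame(n))
a=np.hstack([cv2.resize(cv2.imread('pics/top1.png')[140:300,210:410],None,fx=2,fy=2),cv2.resize(cv2.imread('pics/side1.png')[130:290,180:380],None,fx=2,fy=2)]);cv2.imwrite('pics/b1.png',a)
E
```

```text
t: 1.35
eef_pos: [0.4986, -0.1672, 0.2265]
ee_rot: [1.009, 1.571, 2.181]
force: [0.6, -0.4, -0.4]
width: 0.0881
t 1.35 jig -0.0008 -0.0748 0.2265 F jig 0.75 -0.14 -0.42 w 0.0881
[[-0.0, -0.922, 0.388], [0.0, 0.388, 0.922], [-1.0, 0.0, 0.0]] [ 0.05  0.11 -0.31 -0.   -1.14 -2.02]
shift [ 0.0005  0.0002 -0.002 ] rotvec [-0.0007  0.0001 -0.0001]
```

View pics/b1.png

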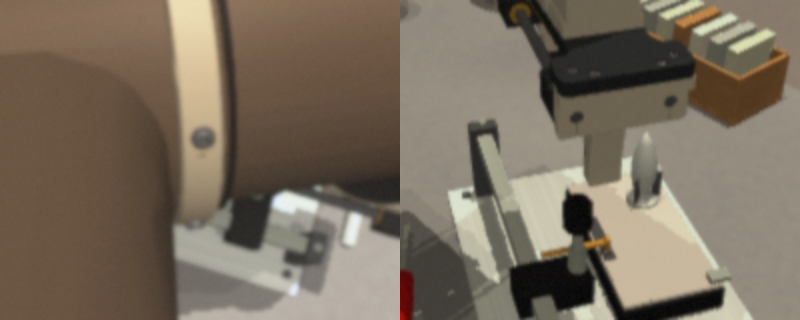

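Run:
```python
from h import *
s=load('side1');st=get_state();p=st['eef_pos']
for d in(-.055,-.044,0,.044,.055): print(d,proj(s,p+EY*d))
```

```text
-0.055 [280.3504403  221.41345627]
-0.044 [277.72683478 216.44543176]
0 [268.10203417 198.22003735]
0.044 [259.67399409 182.26081277]
0.055 [257.72822079 178.57632233]
```

View pics/side1.png

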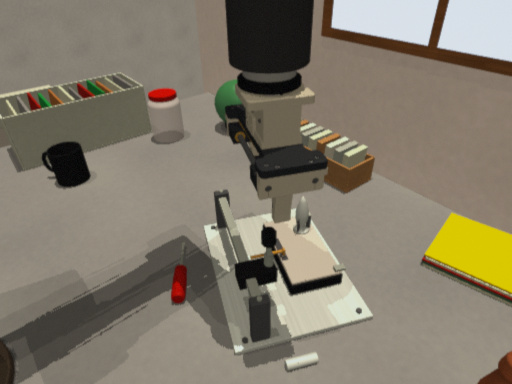

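```bash
python3 -m crank '[[0.03,0,-0.002,0,0,0,1],[0.06,0,-0.002,0,0,0,1],[0.087,0,-0.002,0,0,0,1],[0.087,0,-0.002,0,0,0,1],[0.087,0,-0.002,0,0,0,0.5],[0.087,0,-0.002,0,0,0,0.3]]' 40
python3 - <<'E'
from h import *
rep()
save('side2',grab_frame('side')); crop('side2',200,150,350,290,4,'side2c')
E
```

```text
t: 2.2
eef_pos: [0.4978, -0.1714, 0.1408]
ee_rot: [-1.242, 1.569, -0.07]
force: [0.2, -0.0, 0.2]
width: 0.0728
t 2.2 jig 0.0 -0.079 0.1408 F jig 0.23 0.09 0.23 w 0.0728
[[0.002, -0.922, 0.387], [-0.0, 0.387, 0.922], [-1.0, -0.002, 0.001]] [ 0.04  0.19 -0.43  0.   -0.94 -2.01]
```

View pics/side2c.png

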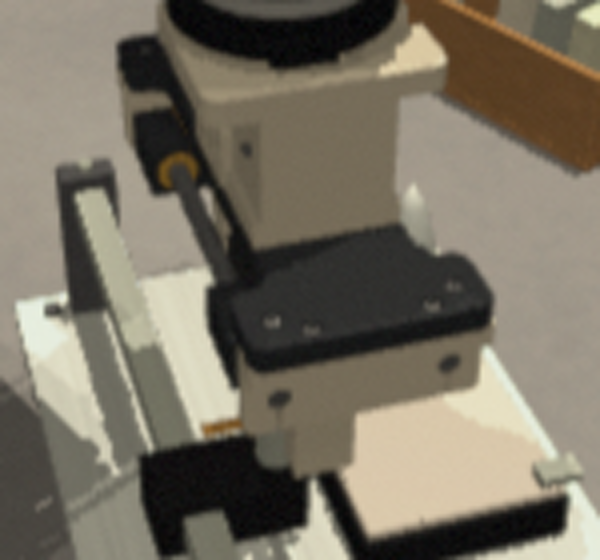

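Run:
```python
from h import *
s=load('side2');p=get_state()['eef_pos']
for d in(-.057,-.047,-.036,0): 
  for e in(-.01,0,.01): print(d,e,((proj(s,p+EY*d+EX*e)-[200,150])*4).round())
for z in(.1,.12): print('barrel',((proj(s,[.4977,-.169,z])-[200,150])*4).round())
```

```text
-0.057 -0.01 [297. 488.]
-0.057 0 [323. 482.]
-0.057 0.01 [350. 477.]
-0.047 -0.01 [288. 469.]
-0.047 0 [315. 463.]
-0.047 0.01 [340. 457.]
-0.036 -0.01 [279. 448.]
-0.036 0 [305. 442.]
-0.036 0.01 [331. 436.]
0 -0.01 [252. 383.]
0 0 [276. 378.]
0 0.01 [301. 373.]
barrel [272. 449.]
barrel [272. 413.]
```

```bash
python3 -m crank '[[0,0,0.001,0,0,0,0],[0,0,0.001,0,0,0,0],[0,0,0.001,0,0,0,0],[0,0,0.001,0,0,0,0],[0,0,0.001,0,0,0,0],[0,0,0.001,0,0,0,0]]' 40
python3 - <<'E'
from h import *
rep()
save('side3',grab_frame('side')); crop('side3',200,150,350,290,4,'side3c')
E
```

```text
t: 3.0
eef_pos: [0.4975, -0.1702, 0.1396]
ee_rot: [-0.312, 1.571, 0.861]
force: [0.1, 0.7, -0.5]
width: 0.023
t 3.0 jig -0.0007 -0.078 0.1396 F jig -0.15 0.65 -0.47 w 0.023
[[0.0, -0.922, 0.387], [0.0, 0.387, 0.922], [-1.0, -0.0, 0.0]] [ 0.04  0.19 -0.44 -0.   -0.94 -2.01]
```

View pics/side3c.png

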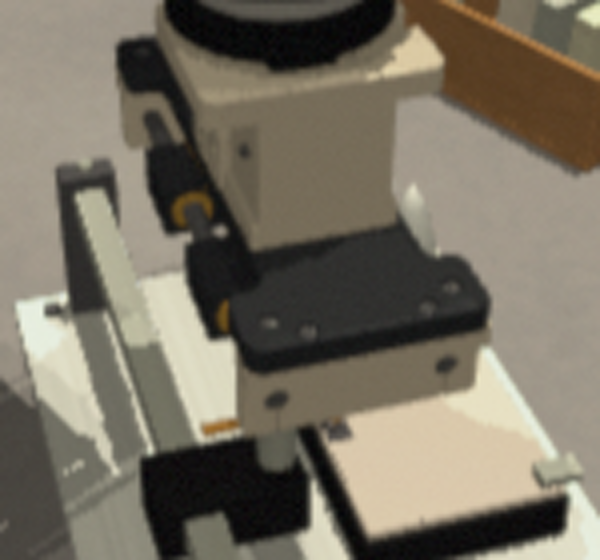

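```bash
python3 -m crank '[[0.005,0,0,0,0,0,0],[0.010,0,0,0,0,0,0],[0.015,0,0,0,0,0,0],[0.019,0,0,0,0,0,0],[0.021,0,0,0,0,0,0],[0.021,0,0,0,0,0,0]]' 40
python3 - <<'E'
from h import *
rep()
E
```

```text
t: 3.8
eef_pos: [0.4976, -0.1704, 0.119]
ee_rot: [-1.679, 1.57, -0.506]
force: [-2.1, 1.8, 7.3]
width: 0.0232
t 3.8 jig -0.0006 -0.0781 0.119 F jig -2.62 0.86 7.34 w 0.0232
[[0.0, -0.922, 0.387], [-0.0, 0.387, 0.922], [-1.0, -0.001, -0.0]] [ 0.04  0.21 -0.46  0.   -0.9  -2.01]
```

```bash
python3 -m crank '[[0.001,0,0,0,0,0,0],[0.0015,0,0,0,0,0,0],[0.0015,0,0,0,0,0,0]]' 40
python3 - <<'E'
from h import *
rep()
save('side4',grab_frame('side')); crop('side4',200,150,350,290,4,'side4c')
E
```

```text
t: 4.18
eef_pos: [0.4976, -0.1704, 0.1177]
ee_rot: [-1.626, 1.57, -0.453]
force: [-2.6, 2.7, 7.7]
width: 0.0234
t 4.17 jig -0.0006 -0.0781 0.1177 F jig -3.45 1.47 7.72 w 0.0234
[[0.001, -0.922, 0.387], [-0.0, 0.387, 0.922], [-1.0, -0.001, -0.0]] [ 0.04  0.22 -0.46  0.   -0.89 -2.01]
```

View pics/side4c.png

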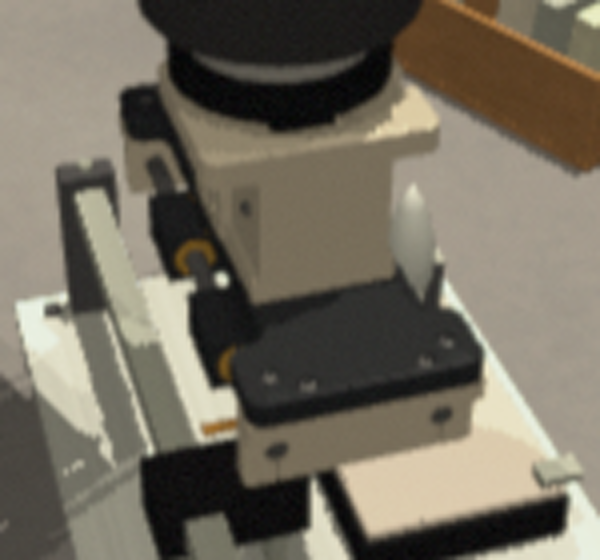

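```bash
python3 -m crank '[[0,0,0.005,0,0,0,0],[0,0,0.012,0,0,0,0],[0,0,0.02,0,0,0,0],[0,0,0.028,0,0,0,0],[0,0,0.036,0,0,0,0],[0,0,0.043,0,0,0,0],[0,0,0.048,0,0,0,0],[0,0,0.050,0,0,0,0],[0,0,0.050,0,0,0,0]]' 40
python3 - <<'E'
from h import *
rep()
save('side5',grab_frame('side')); crop('side5',200,150,350,290,4,'side5c')
save('top5',grab_frame('top'));
E
```

```text
t: 5.35
eef_pos: [0.5168, -0.1244, 0.1176]
ee_rot: [-2.581, 1.57, -1.408]
force: [-2.9, 0.2, 8.1]
width: 0.0235
t 5.35 jig -0.0007 -0.0283 0.1176 F jig -2.74 -0.97 8.08 w 0.0235
[[0.0, -0.922, 0.387], [-0.001, 0.387, 0.922], [-1.0, -0.0, -0.001]] [ 0.13  0.22 -0.45  0.   -0.9  -2.1 ]
```

View pics/side5c.png

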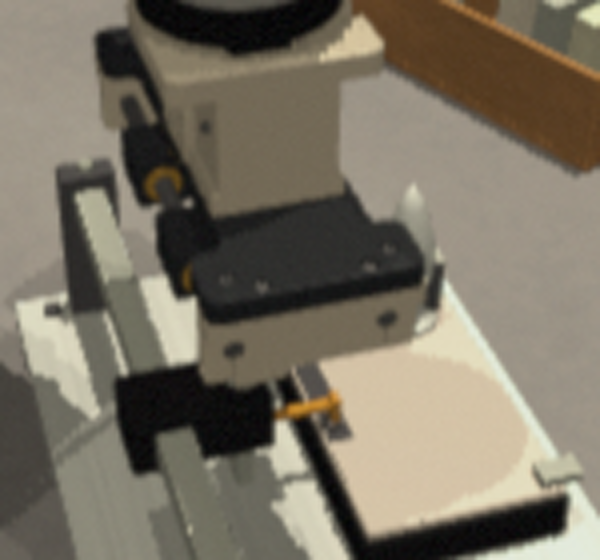

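```bash
r(){ python3 -c "from h import *; rep()" | head -1; }
python3 -m crank '[[0,0,0.001,0,0,0,0],[0,0,0.002,0,0,0,0],[0,0,0.003,0,0,0,0],[0,0,0.004,0,0,0,0],[0,0,0.005,0,0,0,0]]' >/dev/null; r
python3 -m crank '[[0,0,0.0005,0,0,0,0],[0,0,0.001,0,0,0,0]]' >/dev/null; r
```

```text
t 6.08 jig -0.0007 -0.0236 0.1177 F jig -2.45 -1.42 8.08 w 0.0231
t 6.33 jig -0.0007 -0.0226 0.1176 F jig -2.36 -1.54 7.67 w 0.0229
```

```bash
r(){ python3 -c "from h import *; rep()" | head -1; }
python3 -m crank '[[0,0,0.0005,0,0,0,0],[0,0,0.001,0,0,0,0]]' >/dev/null; r
python3 -m crank '[[0,0,0.0005,0,0,0,0]]' >/dev/null; r
python3 -m crank '[[0,0,0.0005,0,0,0,0]]' >/dev/null; r
```

```text
t 6.58 jig -0.0007 -0.0216 0.1176 F jig -3.2 -2.98 8.31 w 0.0233
t 6.7 jig -0.0007 -0.0211 0.1176 F jig -3.09 -1.51 7.72 w 0.023
t 6.83 jig -0.0007 -0.0206 0.1177 F jig -2.51 -0.64 7.96 w 0.0231
```

```bash
r(){ python3 -c "from h import *; rep()" | head -1; }
python3 -m crank '[[0,0,0.0005,0,0,0,0]]' >/dev/null; r
python3 -m crank '[[0,0,0.0005,0,0,0,0]]' >/dev/null; r
```

```text
t 6.95 jig -0.0007 -0.0201 0.1176 F jig -2.72 -1.24 7.94 w 0.0231
t 7.08 jig -0.0007 -0.0197 0.1176 F jig -2.25 -1.95 8.16 w 0.0232
```

```bash
r(){ python3 -c "from h import *; rep()" | head -1; }
python3 -m crank '[[0,0,0.0004,0,0,0,0]]' >/dev/null; r
```

```text
t 7.2 jig -0.0007 -0.0193 0.1176 F jig -3.03 -2.42 8.13 w 0.0229
```

```bash
r(){ python3 -c "from h import *; rep()" | head -1; }
python3 -m crank '[[0,0,0.0004,0,0,0,0],[0,0,0.0004,0,0,0,0]]' >/dev/null; r
```

```text
t 7.45 jig -0.0007 -0.0188 0.1176 F jig -3.13 -1.01 7.36 w 0.0228
```

```bash
r(){ python3 -c "from h import *; rep()" | head -1; }
python3 -m crank '[[0,0,0.0004,0,0,0,0],[0,0,0.0004,0,0,0,0]]' >/dev/null; r
```

```text
t 7.7 jig -0.0007 -0.0184 0.1177 F jig -3.11 -0.79 7.07 w 0.0231
```

```bash
r(){ python3 -c "from h import *; rep()" | head -1; }
python3 -m crank '[[0,0,0.0004,0,0,0,0],[0,0,0.0004,0,0,0,0]]' >/dev/null; r
```

```text
t 7.95 jig -0.0007 -0.018 0.1177 F jig -2.49 -1.49 7.39 w 0.023
```

```bash
r(){ python3 -c "from h import *; rep()" | head -1; }
python3 -m crank '[[0,0,0.0004,0,0,0,0],[0,0,0.0004,0,0,0,0]]' >/dev/null; r
```

```text
t 8.2 jig -0.0007 -0.0176 0.1177 F jig -4.15 -1.46 7.69 w 0.023
```

```bash
r(){ python3 -c "from h import *; rep()" | head -1; }
python3 -m crank '[[0,0,0.0004,0,0,0,0],[0,0,0.0004,0,0,0,0]]' >/dev/null; r
```

```text
t 8.45 jig -0.0007 -0.0172 0.1177 F jig -2.98 -3.39 8.14 w 0.0235
```

```bash
r(){ python3 -c "from h import *; rep()" | head -1; }
for i in 1 2 3; do python3 -m crank '[[0,0,0,0,0,0,0]]' >/dev/null; r; done
```

```text
t 8.57 jig -0.0007 -0.0172 0.1177 F jig -2.9 -1.06 7.52 w 0.0233
t 8.7 jig -0.0007 -0.0172 0.1176 F jig -3.5 -0.86 8.54 w 0.0232
t 8.82 jig -0.0007 -0.0172 0.1177 F jig -2.75 -1.56 8.23 w 0.0233
```

```bash
cat > r.sh <<'E'
python3 -c "from h import *; rep()" | head -1
E
python3 -m crank '[[0,0,0.0004,0,0,0,0],[0,0,0.0004,0,0,0,0]]' >/dev/null; sh r.sh; python3 -m crank '[[0,0,0,0,0,0,0]]' >/dev/null; sh r.sh
```

```text
t 9.07 jig -0.0007 -0.0168 0.1176 F jig -3.08 -2.09 7.81 w 0.0231
t 9.2 jig -0.0007 -0.0168 0.1176 F jig -3.36 -0.47 6.98 w 0.0236
```

```bash
python3 -m crank '[[0,0,0.0004,0,0,0,0],[0,0,0.0004,0,0,0,0]]' >/dev/null; sh r.sh; python3 -m crank '[[0,0,0,0,0,0,0]]' >/dev/null; sh r.sh
```

```text
t 9.45 jig -0.0007 -0.0164 0.1176 F jig -2.67 -2.14 8.6 w 0.023
t 9.57 jig -0.0007 -0.0164 0.1176 F jig -3.04 -1.13 8.66 w 0.0233
```

```bash
python3 -m crank '[[0,0,0.0004,0,0,0,0],[0,0,0.0004,0,0,0,0]]' >/dev/null; sh r.sh; python3 -m crank '[[0,0,0,0,0,0,0]]' >/dev/null; sh r.sh
```

```text
t 9.82 jig -0.0007 -0.016 0.1177 F jig -2.86 -1.56 6.95 w 0.0229
t 9.95 jig -0.0007 -0.016 0.1177 F jig -3.87 -1.96 8.0 w 0.0233
```

```bash
python3 -m crank '[[0,0,0.0004,0,0,0,0],[0,0,0.0004,0,0,0,0]]' >/dev/null; sh r.sh; python3 -m crank '[[0,0,0,0,0,0,0]]' >/dev/null; sh r.sh
```

```text
t 10.2 jig -0.0007 -0.0156 0.1176 F jig -3.25 -1.25 7.23 w 0.0235
t 10.32 jig -0.0007 -0.0156 0.1176 F jig -2.95 -0.39 8.05 w 0.0234
```

```bash
python3 -m crank '[[0,0,0.0004,0,0,0,0],[0,0,0.0004,0,0,0,0]]' >/dev/null; sh r.sh; python3 -m crank '[[0,0,0,0,0,0,0]]' >/dev/null; sh r.sh
```

```text
t 10.57 jig -0.0007 -0.0152 0.1177 F jig -2.75 -1.3 7.9 w 0.0234
t 10.7 jig -0.0007 -0.0152 0.1176 F jig -3.64 -1.6 7.29 w 0.023
```

```bash
python3 -m crank '[[0,0,0.0004,0,0,0,0],[0,0,0.0004,0,0,0,0]]' >/dev/null; sh r.sh; python3 -m crank '[[0,0,0,0,0,0,0]]' >/dev/null; sh r.sh
python3 - <<'E'
from h import *
save('side6',grab_frame('side')); crop('side6',200,180,350,310,5,'side6c')
E
```

```text
t 10.95 jig -0.0007 -0.0149 0.1176 F jig -4.27 -1.31 7.61 w 0.0231
t 11.07 jig -0.0007 -0.0149 0.1176 F jig -2.97 -1.58 7.72 w 0.0233
```

View pics/side6c.png

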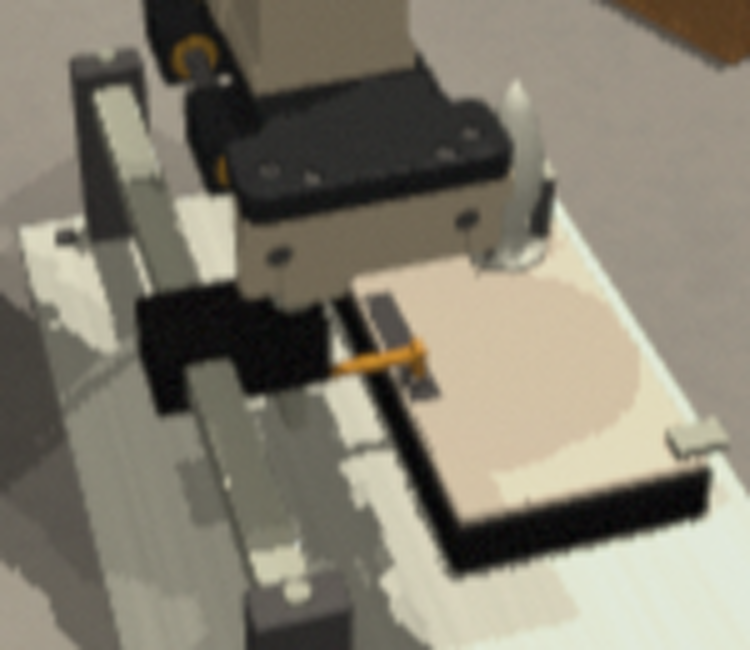

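Run:
```python
from h import *
s0=load('side0');s=load('side6')
def j(p): return ((p-O)@EX*1e3).round(1),((p-O)@EY*1e3).round(1)
for a,b in(((203,475),(162,412)),((345,447),(328,380))):
    print(j(atz(s0,190+a[0]/4,170+a[1]/4,.07)),j(atz(s,200+b[0]/5,180+b[1]/5,.07)))
# predicted outline: pin axis points and carriage bottom edges
for n,Y in(('pin',-.0115),):
    for x in(-.014,0,.03,.05): print(n,x,((proj(s,O+EX*x+EY*Y+[0,0,.053])-[200,180])*5).round())
crop('side6',235,235,295,275,12,'side6d');crop('side0',235,235,295,295,12,'side0d')
```

```text
(np.float64(-52.0), np.float64(-92.5)) (np.float64(-52.3), np.float64(-31.2))
(np.float64(7.5), np.float64(-94.7)) (np.float64(7.9), np.float64(-32.7))
pin -0.014 [254. 386.]
pin 0 [291. 378.]
pin 0.03 [368. 362.]
pin 0.05 [419. 351.]
```

View pics/side6d.png

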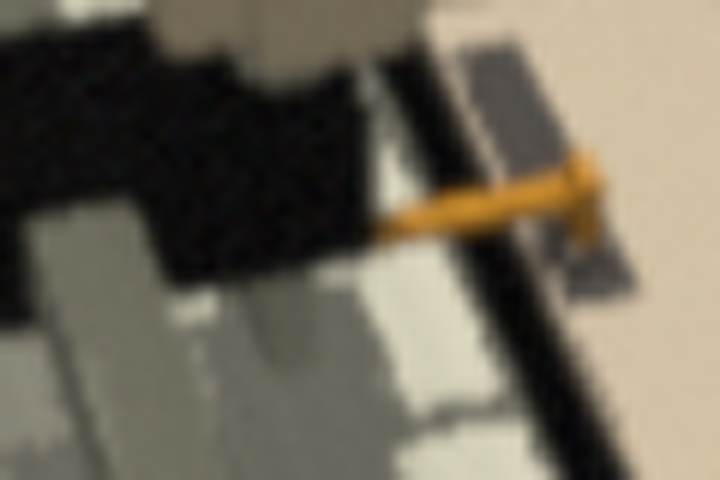

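View pics/side0d.png

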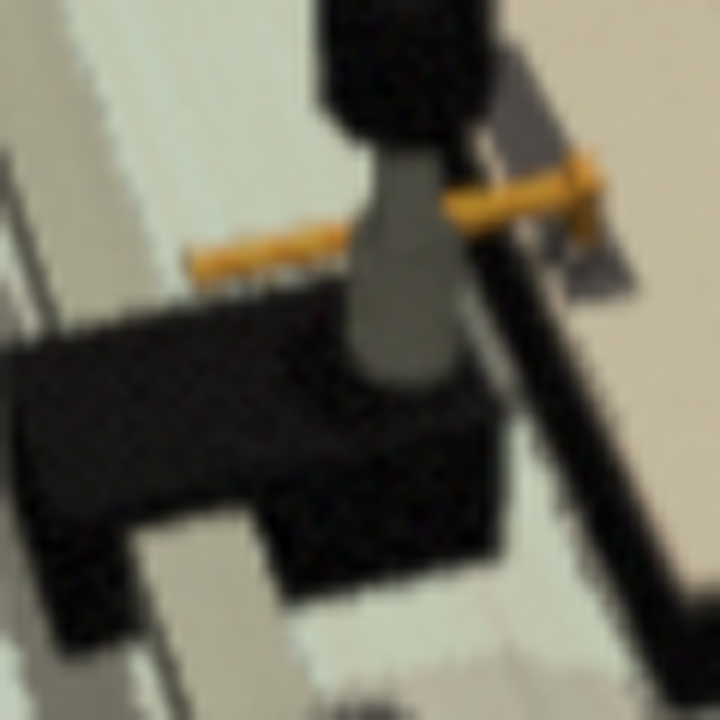

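```bash
python3 - <<'E'
from h import *
s=load('side6')
p=atz(s,235+278/12,235+372/12,.036)-O; print(p@EX,p@EY)
E
python3 -m crank '[[0,0,0.0004,0,0,0,0],[0,0,0.0004,0,0,0,0]]' >/dev/null; sh r.sh; python3 -m crank '[[0,0,0,0,0,0,0]]' >/dev/null; sh r.sh
```

```text
-0.00295129764957894 -0.020686007737838918
t 11.38 jig -0.0007 -0.0146 0.1176 F jig -2.83 -1.83 7.82 w 0.023
t 11.5 jig -0.0007 -0.0146 0.1176 F jig -2.37 -1.99 8.32 w 0.023
```

```bash
python3 -m crank '[[0,0,0.0004,0,0,0,0],[0,0,0.0004,0,0,0,0]]' >/dev/null; sh r.sh; python3 -m crank '[[0,0,0,0,0,0,0]]' >/dev/null; sh r.sh
```

```text
t 11.75 jig -0.0008 -0.0143 0.1176 F jig -2.58 -2.99 7.75 w 0.0233
t 11.88 jig -0.0008 -0.0143 0.1176 F jig -2.36 -3.34 7.84 w 0.0233
```

```bash
python3 -m crank '[[0,0,0.0004,0,0,0,0],[0,0,0.0004,0,0,0,0]]' >/dev/null; sh r.sh; python3 -m crank '[[0,0,0,0,0,0,0]]' >/dev/null; sh r.sh
```

```text
t 12.12 jig -0.0007 -0.0141 0.1177 F jig -2.62 -3.46 7.74 w 0.0233
t 12.25 jig -0.0007 -0.0141 0.1176 F jig -1.34 -4.07 8.47 w 0.0232
```

```bash
python3 -m crank '[[0,0,-0.0005,0,0,0,0],[0,0,-0.001,0,0,0,0],[0,0,-0.001,0,0,0,0]]' >/dev/null; sh r.sh; python3 -m crank '[[0,0,0,0,0,0,0]]' >/dev/null; sh r.sh
```

```text
t 12.62 jig -0.0007 -0.0145 0.1177 F jig -3.84 -0.76 8.92 w 0.0233
t 12.75 jig -0.0007 -0.0145 0.1177 F jig -2.67 -0.24 8.04 w 0.023
```

```bash
python3 -m crank '[[-0.0015,0,0,0,0,0,0],[-0.003,0,0,0,0,0,0],[-0.0045,0,0,0,0,0,0],[-0.006,0,0,0,0,0,0],[-0.007,0,0,0,0,0,0],[-0.007,0,0,0,0,0,0]]' >/dev/null; sh r.sh
```

```text
t 13.5 jig -0.0008 -0.0145 0.1243 F jig -2.17 -1.65 6.31 w 0.0227
```

```bash
python3 -m crank '[[-0.0005,0,0,0,0,0,0],[-0.001,0,0,0,0,0,0],[-0.0015,0,0,0,0,0,0],[-0.002,0,0,0,0,0,0],[-0.002,0,0,0,0,0,0]]' >/dev/null; sh r.sh
```

```text
t 14.12 jig -0.0008 -0.0144 0.1261 F jig -1.19 -3.88 6.17 w 0.0234
```

```bash
python3 -m crank '[[-0.0004,0,0,0,0,0,0],[-0.0004,0,0,0,0,0,0]]' >/dev/null; sh r.sh
```

```text
t 14.38 jig -0.0008 -0.0143 0.1264 F jig -2.21 -3.29 4.79 w 0.0228
```

```bash
python3 -m crank '[[0,0,0,0,0,0,0.32],[0,0,0,0,0,0,0.4],[0,0,0,0,0,0,0.5],[0,0,0,0,0,0,0.7],[0,0,0,0,0,0,0.7],[0,0,0,0,0,0,0.7]]' >/dev/null; sh r.sh
python3 - <<'E'
from h import *
save('side7',grab_frame('side')); crop('side7',200,150,350,290,5,'side7c')
E
```

```text
t 15.12 jig -0.0007 -0.0141 0.1264 F jig -0.14 -0.12 -0.26 w 0.0608
```

View pics/side7c.png

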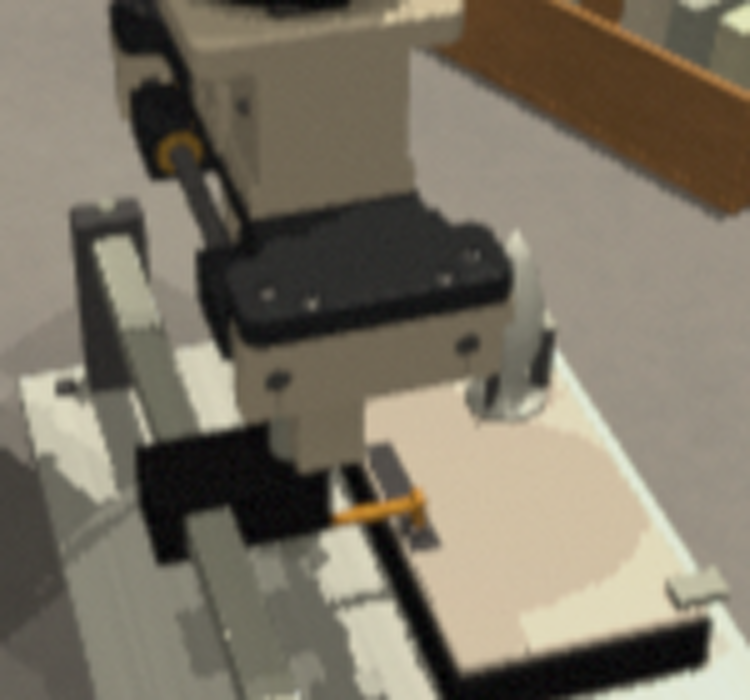

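```bash
python3 -m crank '[[-0.02,0,0,0,0,0,0.7],[-0.05,0,0,0,0,0,0.7],[-0.09,0,0,0,0,0,0.7],[-0.13,0,0,0,0,0,0.7],[-0.17,0,0,0,0,0,0.7],[-0.2,0,0,0,0,0,0.7],[-0.2,0,0,0,0,0,0.7]]' >/dev/null; sh r.sh
python3 - <<'E'
from h import *
save('side8',grab_frame('side')); crop('side8',200,170,350,310,5,'side8c')
s=load('side8')
for y in(-.0145,):
  for z in(.170,.158,.145): print(z,((proj(s,O+EY*y+[0,0,z])-[200,170])*5).round())
E
```

```text
t 16.05 jig 0.0002 -0.0138 0.3291 F jig -0.71 0.22 -0.42 w 0.0614
0.17 [288. 179.]
0.158 [289. 208.]
0.145 [290. 238.]
```

View pics/side8c.png

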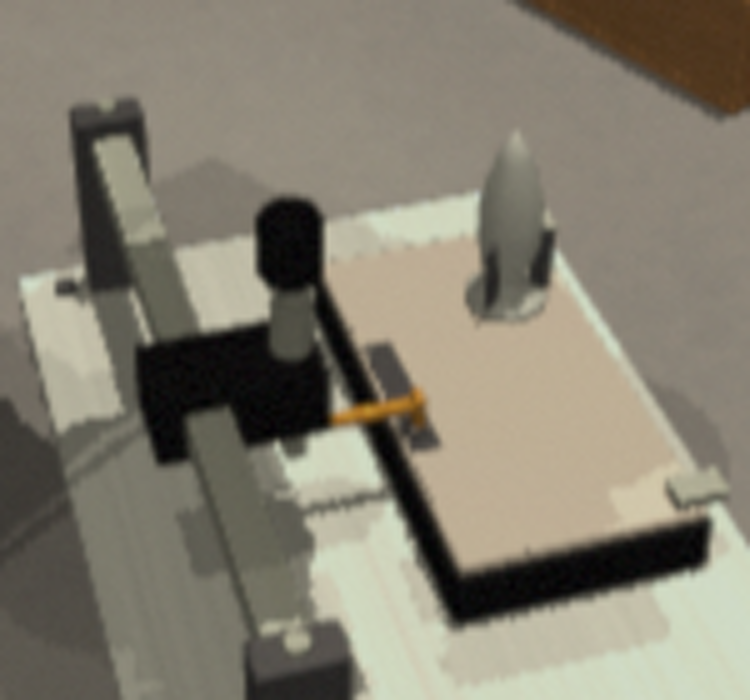

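Run:
```python
from h import *
crop('side8',240,200,280,265,11,'a');crop('side0',248,218,288,283,11,'b')
a=cv2.imread('pics/a.png');b=cv2.imread('pics/b.png');m=np.hstack([a,b]);m=np.clip(m.astype(float)*2,0,255).astype(np.uint8);m=cv2.resize(m,None,fx=.83,fy=.83);cv2.imwrite('pics/ab.png',m);print(m.shape)
```

```text
(593, 730, 3)
```

View pics/ab.png

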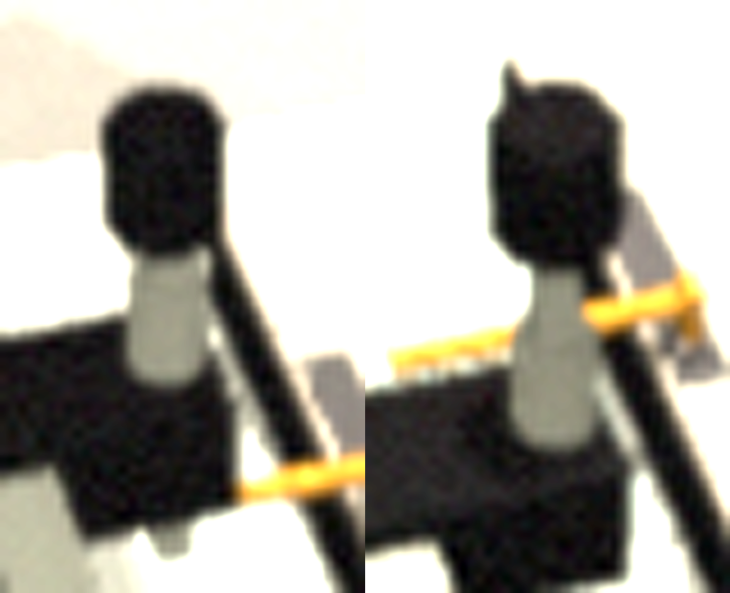

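Run:
```python
from h import *
s=load('side8')
c=-s['extrinsics'][:3,:3].T@s['extrinsics'][:3,3]
def d(y,pr):
    P=O+EY*y; t=(c-P);t[2]=0;t/=np.linalg.norm(t)
    return (proj(s,P+t*.008+[0,0,.1])-proj(s,P+t*.012+[0,0,.144-pr]))[1]*9.13
    
print('b',d(-.0775,0))
for p in(0,.010,.012,.0135,.016): print(p,d(-.0155,p))
# shank bottom z
```

```text
b 167.37478521771376
0 164.59349465901798
0.01 122.65504367346755
0.012 114.36132899616243
0.0135 108.16134138343037
0.016 97.86647651825727
```

Run:
```python
from h import *
rep(); print(job_done())
```

```text
t 16.1 jig -0.0005 -0.0139 0.3273 F jig -0.09 -0.05 -1.06 w 0.0613
[[0.002, -0.922, 0.388], [0.001, 0.388, 0.922], [-1.0, -0.002, 0.001]] [ 0.16  0.07 -0.13 -0.   -1.37 -2.13]
the job is handed in; nothing more can be done
None
```

I put the plinth on test and handed the job in at about 16 s. My last check puts the plunger about 12 mm down, which is where it rests with the pin home in the hook. No verdict was reported, and I could not measure the force between hook and pin directly.

- **Press and slide:** I gripped the knob and pressed it about 22 mm down, where the spring force read about 8 N. I then slid it along the rail until the sideways force rose from about 1.3 N of friction to about 4 N, so the pin took roughly 2.5 N.
- **Release:** I backed off slightly, let the plunger rise about 8.7 mm while still gripping it, then opened the fingers and retracted upwards. The sideways force rose again to almost 4 N just before I let go. That puts the pin at about 2.5 N again, well under the 12 N limit.
- **Last checks:** The wrist force was about zero after I let go. In the last side picture the probe stands at the pin and the rocket is upright where it was.
- **What disagreed:** The camera predicted contact about 4 mm before it was actually felt, so I stopped on the felt contact. I read the plunger depth off a picture, corrected by a bias measured in the starting picture, so it could be off by about 1 mm.
- **Not checked:** I did not look at the screwdriver or the cell again, but the arm did not go near them while it was low.

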